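Transfer the row of polishing products to the cart rack, order kept

ROBOT

A 6-joint arm with a two-finger parallel gripper is mounted at the origin on the work surface. World frame = base frame: x ahead of the robot, y to its left, z up, the work surface at z = 0. Lengths are in m, angles in rad, forces in N, time in s.
With the tool pointing down it reaches from about 0.3 to 0.775 m from the base axis. Payload 14.6 kg.
Tool frame: the origin (TCP) lies at the very end of the fingers, on their centre line; the grasp point (between the pads) lies 19 mm behind it (manip.grasp_offset is the distance from the TCP to the grasp point, in m); z points along the fingers, y is the line along which they close (so a half turn about z gives the same grasp; the last joint's range is limited). The gripper opens to 85 mm and grips with 20 to 120 N. Pads are 22 mm wide; open, the fingers measure 114 mm over their backs; the gripper's body (76 mm by 85 mm) begins 54 mm behind the grasp point. The pads swing forward as they close: fully open they stand 13 mm farther back than shut.
Start: joints at [-1.413, 0.3, 1.521, -0, 1.321, -0.067], TCP at [0.123, -0.536, 0.203] pointing down, gripper open.
Joint ranges: [-3.03, 3.03], [-0.79, 2.21], [0.23, 2.52], [-1.04, 4.18], [0, 3.07], [-2.55, 2.55]. Speed limits (rad/s): [2.22, 2.22, 2.57, 3.14, 3.14, 3.14].

INTERFACE

Orientations are given as a unit quaternion [x, y, z, w].
In Python, from rig import manip, eyes gives the robot as it stands.
- The arm moves only by the tool apply_moves, never from a script. Its argument "rows" is a list of rows, each an object with "fingers": the gripper command: -1 is fully open, 1 is shut, values between are in proportion; "translation": the shift along the tool's x, y, z in mm, a list of three; "twist": the turn about the tool's z in degrees. In form: [{"fingers": fingers, "translation": [x, y, z], "twist": twist}, ...]. A call has 1 to 10 rows; each row shifts and turns the commanded pose from where the row before left it, along the tool's axes as they then stand; what a row does not reach is not made up. A row lasts 1/8 s, in which the tool goes at most 62.5 mm and 10.7 degrees, less where a joint would pass 70% of its speed; a pose out of reach is approached as far as the arm can. A call with a gripper value outside its range is refused whole. The fingers move at their own pace and stop on an object; "newtons" is the grip in N (left out, the last holds). Time passes only in rows, so rows that do not move let the fingers close. It gives the time, the measured TCP pose, the force, the opening and the grip force at its end, in the units of the state.
- manip.get_state(): the state, without advancing time (a new reading comes with each control period).
- eyes.camera(name): name is "side" or "top"; returns a dict with "color" (400x640x3 uint8, red, green, blue), "range_z" (400x640 float32, m along the optical axis (not along the pixel's ray), 0 where there is no reading), "fov_y" (degrees; the focal length in pixels is half the picture's height over the tangent of half this angle, whatever the lens; pixels are square), "cx", "cy" (the principal point, pixels), "rvec" (rotation vector, rad) and "tvec" (3), from world to camera coordinates, as OpenCV has them. Camera axes: x right, y down, z forward; pixel columns grow to the right and rows downward; lengths in m; the calibration is good to about 2 mm. A picture is of the moment at which its call begins.
- manip.close_job(): hands the job in; it is judged then, once.
The state is a dict: "t": time; "joint_positions": joint angles; "qd": joint speeds; "effort": joint torques, N m; "eef_pos": TCP position; "orientation": TCP orientation; "ft_force": force on the tool from outside, world axes, zero at the start; "moment": the same for the moment, N m; "opening": finger opening in m; "gripper_force": force on a finger pad.
Only numpy, scipy, OpenCV 4.12 (cv2) and the standard library are available. Lean on these libraries where they do the work, as an engineer would, in place of code of your own. Each camera call takes 0.05 s, during which the arm holds its last target. There are 200 camera calls.

TASK

Move all four polishing products from the full aluminium rack to the empty blue plastic rack, one to a pocket, keeping their order counted from the end with the black grip roll: the one that stands next to the grip on the aluminium rack goes next to the grip on the blue rack, and so on down the row. Leave each standing upright on the floor of its pocket, and knock none over on the way.

Things in the scene. Friction and masses are not known exactly. Their poses are not given: they have to be found in the camera images.
- squeeze: Loose white squeeze bottle, round, with a pointed red nozzle: body 48 mm in diameter and 82 mm tall with straight sides, then shoulder and nozzle up to 125 mm. Origin at the centre of its foot, z up. About 0.15 to 0.31 kg. Stands upright in one pocket of the bench rack (any order), on its coaster.
- jug: Loose small black square bottle: body 44 mm by 44 mm and 80 mm tall, sides along its x and y axes, with a round white cap 28 mm in diameter up to 96 mm. Origin at the centre of its foot, z up; turned up to 0.15 rad from the bench rack. About 0.14 to 0.28 kg. Stands upright in one pocket of the bench rack, on its coaster.
- jar: Loose short wide round wax jar, amber glass with a flat black lid: 54 mm in diameter (lid 55 mm, from 56 to 72 mm up), 72 mm tall. Origin at the centre of its foot, z up. About 0.14 to 0.28 kg. Stands upright in one pocket of the bench rack, on its coaster.
- can: Loose bare-metal spray can, round: 46 mm in diameter with straight sides up to 88 mm, domed above, thin white nozzle stub (14 mm in diameter) up to 110 mm. Origin at the centre of its foot, z up. About 0.13 to 0.25 kg. Stands upright in one pocket of the bench rack, on its coaster.
- bench_rack: The rack that is full at the start: fixed, low, bare aluminium, 320 mm (y) by 80 mm (x); origin: centre of underside. Floor top at z = 6 mm; four pockets 70 mm square, centred at x = 0, y = +120, +40, -40, -120 mm counted from the grip end; walls (5 mm thick) and ridges (10 mm) up to z = 18 mm. Grip end: the +y end, with a plate and black grip roll up to z = 73 mm.
- cart_rack: The rack that is empty at the start: fixed, low, blue plastic, 320 mm (y) by 80 mm (x); origin: centre of underside. Floor top at z = 6 mm; four pockets 70 mm square, centred at x = 0, y = -120, -40, +40, +120 mm counted from the grip end; walls (5 mm thick) and ridges (10 mm) up to z = 18 mm. Grip end: the -y end, with a plate and black grip roll up to z = 73 mm.
- coaster_squeeze: Thin cork coaster, round, 62 mm in diameter, 3 mm thick, fixed to the floor of a bench-rack pocket, centred in it: it marks the pocket in which the squeeze bottle starts and stays there all the time. Origin at the centre of its underside.
- coaster_jug: Thin cork coaster, square, 62 mm, 3 mm thick, fixed to the floor of a bench-rack pocket, centred in it: it marks the pocket in which the square bottle starts and stays there all the time. Origin at the centre of its underside.
- coaster_jar: Thin cork coaster, plus-shaped, 66 mm across with arms 36 mm wide, 3 mm thick, fixed to the floor of a bench-rack pocket, centred in it: it marks the pocket in which the wax jar starts and stays there all the time. Origin at the centre of its underside.
- coaster_can: Thin cork coaster, oblong, 62 mm by 48 mm, 3 mm thick, fixed to the floor of a bench-rack pocket, centred in it: it marks the pocket in which the spray can starts and stays there all the time. Origin at the centre of its underside.
Things that resemble listed ones, but are neither listed nor needed, are in the scene too. What is shaped like the squeeze but pink or yellow is not meant.

How it is judged:
At the end, for the whole second after the job is handed in: All four stand at rest on the floors of the blue rack's pockets (foot 2 to 10 mm over its underside), each as many places from the grip end as it was at the start on the aluminium rack, foot within 16 mm of the pocket's centre along x and y, upright within 0.1 rad (((y of coaster_squeeze in the frame of bench_rack between 0.1 and 0.14 m and y of squeeze in the frame of cart_rack between -0.136 and -0.104 m) or (y of coaster_squeeze in the frame of bench_rack between 0.02 and 0.06 m and y of squeeze in the frame of cart_rack between -0.056 and -0.024 m) or (y of coaster_squeeze in the frame of bench_rack between -0.06 and -0.02 m and y of squeeze in the frame of cart_rack between 0.024 and 0.056 m) or (y of coaster_squeeze in the frame of bench_rack between -0.14 and -0.1 m and y of squeeze in the frame of cart_rack between 0.104 and 0.136 m)) and x of squeeze in the frame of cart_rack between -0.016 and 0.016 m and z of squeeze in the frame of cart_rack between 0.002 and 0.01 m and angle between each of squeeze, jug, jar, can's own z axis and vertical below 0.1 rad and linear speed of each of squeeze, jug, jar, can below 0.02 m/s and angular speed of each of squeeze, jug, jar, can below 0.2 rad/s and ((y of coaster_jug in the frame of bench_rack between 0.1 and 0.14 m and y of jug in the frame of cart_rack between -0.136 and -0.104 m) or (y of coaster_jug in the frame of bench_rack between 0.02 and 0.06 m and y of jug in the frame of cart_rack between -0.056 and -0.024 m) or (y of coaster_jug in the frame of bench_rack between -0.06 and -0.02 m and y of jug in the frame of cart_rack between 0.024 and 0.056 m) or (y of coaster_jug in the frame of bench_rack between -0.14 and -0.1 m and y of jug in the frame of cart_rack between 0.104 and 0.136 m)) and x of jug in the frame of cart_rack between -0.016 and 0.016 m and z of jug in the frame of cart_rack between 0.002 and 0.01 m and ((y of coaster_jar in the frame of bench_rack between 0.1 and 0.14 m and y of jar in the frame of cart_rack between -0.136 and -0.104 m) or (y of coaster_jar in the frame of bench_rack between 0.02 and 0.06 m and y of jar in the frame of cart_rack between -0.056 and -0.024 m) or (y of coaster_jar in the frame of bench_rack between -0.06 and -0.02 m and y of jar in the frame of cart_rack between 0.024 and 0.056 m) or (y of coaster_jar in the frame of bench_rack between -0.14 and -0.1 m and y of jar in the frame of cart_rack between 0.104 and 0.136 m)) and x of jar in the frame of cart_rack between -0.016 and 0.016 m and z of jar in the frame of cart_rack between 0.002 and 0.01 m and ((y of coaster_can in the frame of bench_rack between 0.1 and 0.14 m and y of can in the frame of cart_rack between -0.136 and -0.104 m) or (y of coaster_can in the frame of bench_rack between 0.02 and 0.06 m and y of can in the frame of cart_rack between -0.056 and -0.024 m) or (y of coaster_can in the frame of bench_rack between -0.06 and -0.02 m and y of can in the frame of cart_rack between 0.024 and 0.056 m) or (y of coaster_can in the frame of bench_rack between -0.14 and -0.1 m and y of can in the frame of cart_rack between 0.104 and 0.136 m)) and x of can in the frame of cart_rack between -0.016 and 0.016 m and z of can in the frame of cart_rack between 0.002 and 0.01 m); the robot touches nothing.
It fails at once if the squeeze bottle is knocked over (tilted more than 0.8 rad) (angle between squeeze's own z axis and vertical above 0.8 rad).
It fails at once if the square bottle is knocked over (tilted more than 0.8 rad) (angle between jug's own z axis and vertical above 0.8 rad).
It fails at once if the wax jar is knocked over (tilted more than 0.8 rad) (angle between jar's own z axis and vertical above 0.8 rad).
It fails at once if the spray can is knocked over (tilted more than 0.8 rad) (angle between can's own z axis and vertical above 0.8 rad).
It also fails if it takes over 128 s, if anything falls off the work surface, if the arm or the gripper's body presses on something with over 40 N, if the wrist force passes 120 N, or if a joint passes its speed limit or range.

## Working session

There is one attempt and no reset: what is moved stays moved. The work goes in short steps, Python scripts to look and compute and a tool call to move; the robot and the scene stay as the last step left them, time stands still between calls to the robot, and variables do not carry over. Pictures are saved under pics/ and viewed, at most 18 in all, crops included, and the job is handed in when it is done.

Besides the shell and the picture viewer there is one more tool, called after "Request:" as name(argument=value, ...) on one line, values as JSON. apply_moves: Moves the arm, as the interface text tells. Its arguments: {"type":"object","properties":{"rows":{"type":"array","items":{"type":"object","properties":{"fingers":{"type":"number"},"translation":{"type":"array","items":{"type":"number"}},"twist":{"type":"number"}}}},"newtons":{"type":"number"}},"required":["rows"]}

```bash
mkdir -p pics; cat > h.py <<'E'
import numpy as np,cv2
from rig import manip,eyes
def cam(n):
    c=eyes.camera(n);R=cv2.Rodrigues(np.array(c['rvec'],float))[0];t=np.array(c['tvec'],float).ravel()
    f=200/np.tan(np.radians(c['fov_y'])/2);d=c['range_z']
    v,u=np.mgrid[0:400,0:640]
    P=np.stack([(u-c['cx'])*d/f,(v-c['cy'])*d/f,d],-1)
    W=(P-t)@R
    W[d==0]=np.nan
    return c,W
def save(n,im,s=1):cv2.imwrite('pics/'+n,cv2.resize(im[:,:,::-1],None,fx=s,fy=s,interpolation=cv2.INTER_CUBIC))
E
python3 - <<'E'
from h import *
for n in('top','side'):
    c,W=cam(n);save(n+'0.png',c['color'],1.25);np.savez('/tmp/'+n,W=W,c=c['color'])
    print(n,c['fov_y'],c['cx'],c['cy'],-cv2.Rodrigues(np.array(c['rvec']))[0].T@np.array(c['tvec']).ravel())
print(manip.get_state())
E
```

```text
top 42.86851425724917 318.57802998316305 196.84467644109677 [ 0.29870384 -0.02193365  1.34370187]
side 53.84989057664097 320.89369414634126 201.35306608702783 [0.2163393  0.63022155 0.66862742]
{'t': 0.1, 'joint_positions': array([-1.41257699e+00,  3.00414071e-01,  1.52150179e+00,  7.56054848e-06,
        1.32070559e+00, -6.65978082e-02]), 'qd': array([ 0.00054235, -0.00078842, -0.00227353,  0.00044692, -0.00197524,
       -0.00055155]), 'effort': array([ 1.32537916e-03, -5.44377029e+01, -3.62371409e+01, -7.86848159e-05,
        3.02608838e-03, -3.07227054e-06]), 'eef_pos': array([ 0.12257394, -0.53592851,  0.20228616]), 'orientation': array([ 9.93688780e-01,  1.12171049e-01, -1.98984259e-05, -5.14027078e-04]), 'ft_force': array([-0.2514831 ,  0.60355516, -0.85440825]), 'moment': array([ 0.00049199, -0.00175843,  0.00724095]), 'gripper_force': 0.0, 'opening': 0.0854683038529851}
```

View pics/top0.png

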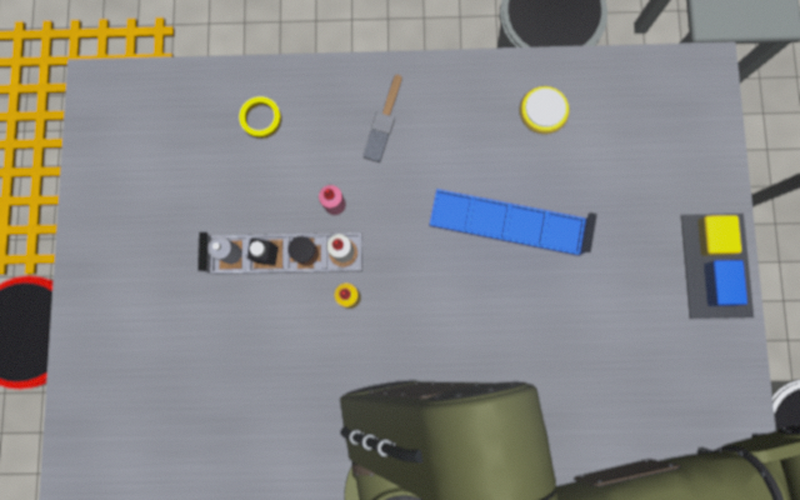

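View pics/side0.png

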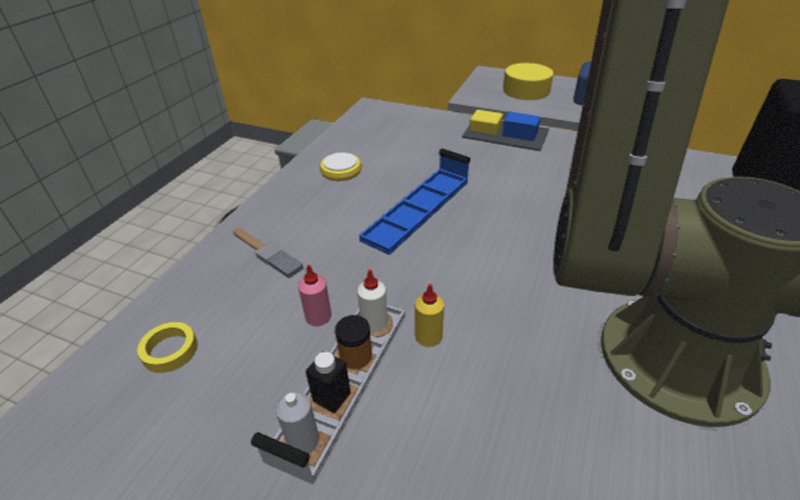

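The top view shows, from the grip at (203,252) on: can (221,248), jug (261,250), jar (302,250) and white squeeze bottle (340,247). Could be taken for the squeeze: pink bottle (331,198) and yellow bottle (346,295), both outside the rack. I choose the white one with the red nozzle in the rack. The blue rack's grip is at (590,232).

```bash
cat > m.py <<'E'
from h import *
a=np.load('/tmp/top.npz');b=np.load('/tmp/side.npz')
W,c=a['W'],a['c'].astype(int)
# blue rack
for nm,D in(('top',a),('side',b)):
    W,c=D['W'],D['c'].astype(int)
    m=(c[...,2]>c[...,0]+50)&(W[...,1]<0)&(W[...,1]>-.5)&(W[...,0]>.2)&(W[...,0]<.5)&(W[...,2]<.03)
    p=W[m];print(nm,'blue',m.sum(),cv2.minAreaRect((p[:,:2]*1000).astype(np.float32)),np.percentile(p[:,2],[5,50,95]))
    z=W[...,2]
    m=(z>.004)&(z<.024)&(abs(W[...,0]-.29)<.07)&(W[...,1]>.03)&(W[...,1]<.5)
    m=cv2.morphologyEx(m.astype(np.uint8),cv2.MORPH_OPEN,np.ones((2,2)))>0
    p=W[m];print(nm,'bench',m.sum(),cv2.minAreaRect((p[:,:2]*1000).astype(np.float32)),p[:,:2].min(0),p[:,:2].max(0))
P=np.concatenate([a['W'].reshape(-1,3),b['W'].reshape(-1,3)])
P=P[(abs(P[:,0]-.29)<.2)&(P[:,1]>.0)&(P[:,1]<.5)&(P[:,2]>.03)]
T=a['W'].reshape(-1,3);T=T[(abs(T[:,0]-.29)<.06)&(T[:,1]>.0)&(T[:,1]<.5)&(T[:,2]>.03)]
np.save('/tmp/T',T)
S=b['W'].reshape(-1,3);S=S[(abs(S[:,0]-.29)<.15)&(S[:,1]>.0)&(S[:,1]<.5)&(S[:,2]>.03)];np.save('/tmp/S',S)
# clusters
import scipy.ndimage as nd
for X,n in((T,'T'),(S,'S')):
    h,ex,ey=np.histogram2d(X[:,0],X[:,1],bins=[np.arange(.1,.5,.005),np.arange(0,.5,.005)])
    L,k=nd.label(h>0,np.ones((3,3)))
    l=L[((X[:,0]-.1)/.005).astype(int).clip(0,78),((X[:,1])/.005).astype(int).clip(0,98)]
    for i in range(1,k+1):
        q=X[l==i]
        if len(q)>15: print(n,len(q),q.min(0).round(3),q.max(0).round(3),q.mean(0).round(3))
E
python3 m.py; python3 - <<'E'
from h import *
a=np.load('/tmp/top.npz');save('crop1.png',a['c'][140:260,145:305],5)
E
```

```text
top blue 216 ((495.22271728515625, -321.6747741699219), (107.8079605102539, 22.210689544677734), 81.3354263305664) [0.00225393 0.01249881 0.02125675]
top bench 8 ((291.7730407714844, 337.005859375), (161.49864196777344, 4.771484375), 43.27964782714844) [0.23313427 0.2812621 ] [0.3511528  0.39397755]
side blue 139 ((489.32696533203125, -324.0588073730469), (21.050048828125, 103.71867370605469), 0.0855618342757225) [0.00406729 0.01464168 0.02652294]Traceback (most recent call last):
  File "m.py", line 12, in <module>
    p=W[m];print(nm,'bench',m.sum(),cv2.minAreaRect((p[:,:2]*1000).astype(np.float32)),p[:,:2].min(0),p[:,:2].max(0))
                                                                                       ~~~~~~~~~~~^^^
    return umr_minimum(a, axis, None, out, keepdims, initial, where)
ValueError: zero-size array to reduction operation minimum which has no identity
```

View pics/crop1.png

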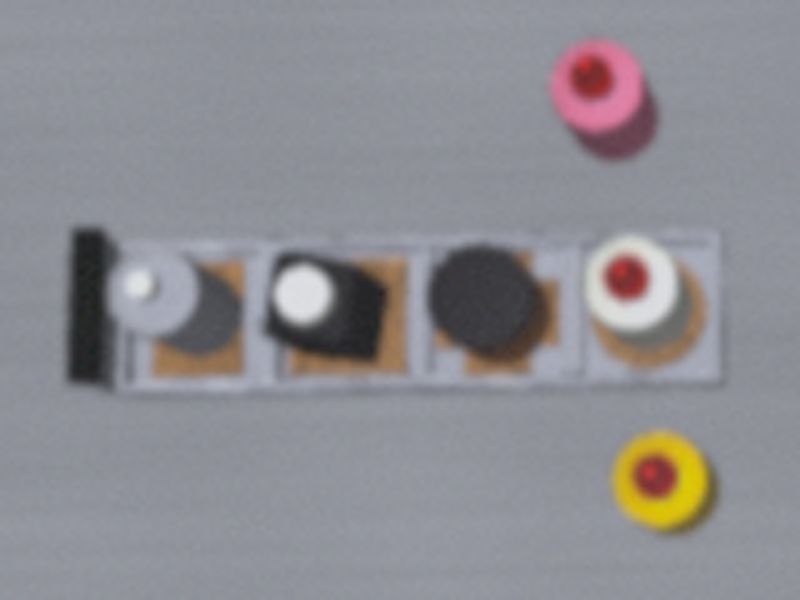

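The crop confirms the four: can (150,290), jug (325,305), jar (485,297), white squeeze (630,283), each on its own coaster shape. The pink (595,85) and yellow (660,480) bottles are outside the rack.

```bash
cat >> h.py <<'E'
def ray(c,u,v,z):
    R=cv2.Rodrigues(np.array(c['rvec'],float))[0];t=np.array(c['tvec'],float).ravel()
    f=200/np.tan(np.radians(c['fov_y'])/2)
    o=-R.T@t;d=R.T@np.array([(u-c['cx'])/f,(v-c['cy'])/f,1]);return o+d*(z-o[2])/d[2]
E
sed -i '/bench/d;s/    z=W.*//;/abs(W\[...,0\]-.29)<.07/d;/morphologyEx/d' m.py
python3 m.py; python3 - <<'E'
from h import *
c,W=cam('top');save('crop2.png',c['color'][135:215,330:490],5)
g=lambda x,y,z:print((x,y),ray(c,(x+.5)/5-.5+145,(y+.5)/5-.5+140,z).round(4))
for n,x,y,z in(('rt',722,232,.018),('rb',722,384,.018),('lb',122,394,.018),('lt',130,241,.018),('can',138,284,.119),('jug',303,294,.105),('jar',482,297,.081),('sq',625,278,.130),('coS',650,312,.009),('coJ',495,312,.009),('pink',590,76,.122),('yel',655,475,.122)):
    print(n,end=' ');g(x,y,z)
c2,W2=cam('side');save('crop3.png',c2['color'][240:385,195:335],4)
E
```

```text
top blue 216 ((495.22271728515625, -321.6747741699219), (107.8079605102539, 22.210689544677734), 81.3354263305664) [0.00225393 0.01249881 0.02125675]
side blue 139 ((489.32696533203125, -324.0588073730469), (21.050048828125, 103.71867370605469), 0.0855618342757225) [0.00406729 0.01464168 0.02652294]
T 108 [0.23  0.    0.188] [0.236 0.039 0.48 ] [0.232 0.012 0.309]
S 15792 [0.14  0.    0.155] [0.237 0.111 0.53 ] [0.185 0.054 0.381]
S 746 [0.375 0.091 0.03 ] [0.422 0.138 0.127] [0.395 0.125 0.075]
rt (722, 232) [0.5317 0.0834 0.018 ]
rb (722, 384) [0.4508 0.0841 0.018 ]
lb (122, 394) [0.4519 0.4007 0.018 ]
lt (130, 241) [0.5336 0.3987 0.018 ]
can (138, 284) [0.4943 0.3621 0.119 ]
jug (303, 294) [0.4898 0.2842 0.105 ]
jar (482, 297) [0.4901 0.1996 0.081 ]
sq (625, 278) [0.4905 0.1217 0.13  ]
coS (650, 312) [0.4911 0.1227 0.009 ]
coJ (495, 312) [0.4928 0.2053 0.009 ]
pink (590, 76) [0.5928 0.1396 0.122 ]
yel (655, 475) [0.3956 0.1084 0.122 ]
```

View pics/crop2.png

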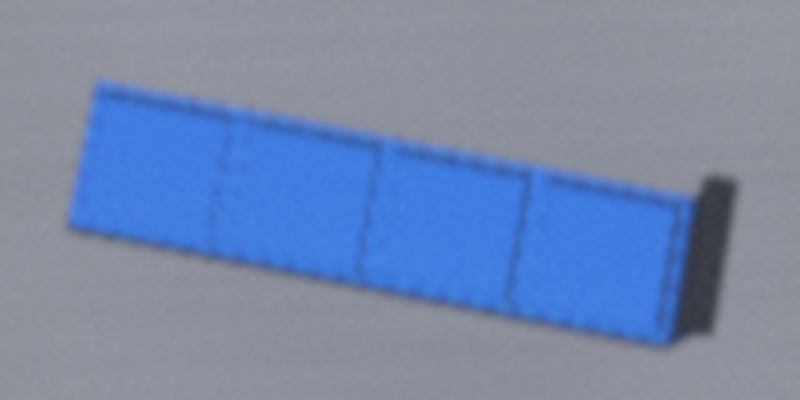

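View pics/crop3.png

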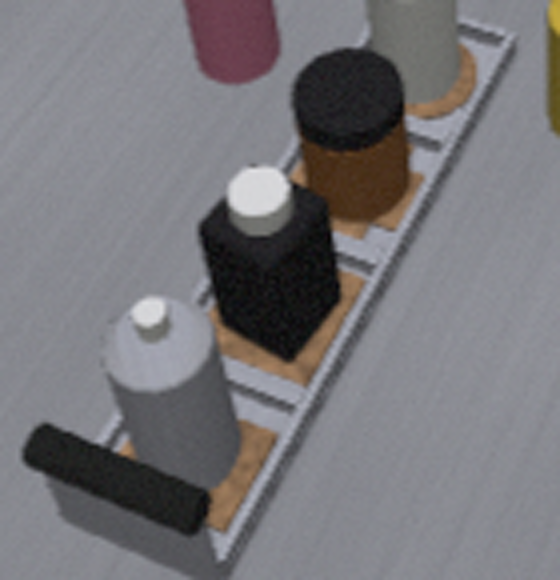

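```bash
python3 - <<'E'
from h import *
a=np.load('/tmp/top.npz');b=np.load('/tmp/side.npz')
c,_=cam('top');s,_=cam('side')
q=[ray(c,(x+.5)/5-.5+330,(y+.5)/5-.5+135,.018)[:2] for x,y in((98,82),(70,230),(668,346),(697,198))]
print(np.round(q,4)); q=np.array(q,np.float32);print(cv2.minAreaRect(q*1000),q.mean(0))
d=((q[3]-q[0])+(q[2]-q[1]));print('yaw of -y',np.arctan2(d[1],d[0]),np.linalg.norm(d)/2)
Z={'can':((.363),.119,.085),'jug':(.283,.105,.089),'jar':(.203,.081,.081),'sq':(.123,.134,.088)}
for n,(y,zt,zb) in Z.items():
    for nm,D in(('T',a),('S',b)):
        W=D['W'].reshape(-1,3)
        p=W[(abs(W[:,0]-.49)<.045)&(abs(W[:,1]-y)<.037)&(W[:,2]>.03)]
        if n=='jug': t=p[(abs(p[:,2]-zb)<.008)]
        else: t=p
        if len(t)>5:
            print(n,nm,len(t),t.min(0).round(3),t.max(0).round(3),cv2.minAreaRect((t[:,:2]*1000).astype(np.float32)))
        # circle fit on side points
        from scipy.optimize import least_squares
        if n!='jug':
            r={'can':.023,'jar':.027,'sq':.024}[n]
            w=p[(p[:,2]>.03)&(p[:,2]<{'can':.09,'jar':.06,'sq':.085}[n])]
            if len(w)>20:
                o=least_squares(lambda v:np.hypot(w[:,0]-v[0],w[:,1]-v[1])-r,[.49,y],loss='soft_l1',f_scale=.002);print('   fit',len(w),o.x.round(4))
# side: cap/nozzle centres
for n,x,y,z in(('can',152,311,.119),('jug',262,190,.105),('jar',350,83,.081)):
    print(n,ray(s,(x+.5)/4-.5+195,(y+.5)/4-.5+240,z).round(4))
E
```

```text
[[ 0.6229 -0.0781]
 [ 0.5431 -0.0612]
 [ 0.4748 -0.3715]
 [ 0.5531 -0.3914]]
((548.17138671875, -225.84683227539062), (320.9525146484375, 81.61615753173828), 77.42117309570312) [ 0.54847246 -0.22554211]
yaw of -y -1.7889132 0.31932765
can T 455 [0.455 0.338 0.03 ] [0.532 0.4   0.123] ((493.43743896484375, 369.1898498535156), (77.56393432617188, 61.510833740234375), 0.0664638951420784)
   fit 191 [0.4946 0.3645]
can S 1141 [0.455 0.342 0.03 ] [0.53  0.4   0.122] ((492.4732360839844, 371.14337158203125), (57.368896484375, 75.51850128173828), 89.64533996582031)
   fit 531 [0.4964 0.3632]
jug T 204 [0.466 0.261 0.081] [0.515 0.308 0.096] ((490.4639892578125, 284.6518859863281), (44.46286392211914, 44.126564025878906), 80.61099243164062)
jug S 371 [0.467 0.264 0.081] [0.515 0.311 0.097] ((491.0776062011719, 287.60693359375), (44.361412048339844, 43.1068000793457), 81.48078918457031)
jar T 441 [0.465 0.174 0.03 ] [0.519 0.228 0.088] ((491.65087890625, 201.13970947265625), (53.69005584716797, 53.368106842041016), 41.82243347167969)
   fit 49 [0.492  0.2019]
jar S 909 [0.465 0.176 0.03 ] [0.52  0.232 0.085] ((492.7179870605469, 204.55300903320312), (53.472694396972656, 55.05730056762695), 53.763607025146484)
   fit 258 [0.4933 0.203 ]
sq T 349 [0.471 0.1   0.032] [0.518 0.145 0.137] ((494.101806640625, 123.02622985839844), (45.54839324951172, 46.17194747924805), 87.57722473144531)
   fit 64 [0.4954 0.1242]
sq S 756 [0.472 0.106 0.031] [0.519 0.151 0.136] ((493.8049011230469, 131.2472686767578), (46.893184661865234, 40.38174057006836), 22.443647384643555)
   fit 371 [0.4965 0.1253]
can [0.4947 0.3623 0.119 ]
jug [0.4897 0.2854 0.105 ]
jar [0.4929 0.1987 0.081 ]
```

Order from the grip: can, jug, jar, squeeze. Fingers will close across the racks (tool x yaw 90° at the bench, 77.5° at the blue rack). First turn and lift.

Request:
apply_moves(rows=[{"fingers":-1,"translation":[0,0,-5],"twist":-9.6},{"fingers":-1,"translation":[0,0,-5],"twist":-9.6},{"fingers":-1,"translation":[0,0,-5],"twist":-9.6},{"fingers":-1,"translation":[0,0,-5],"twist":-9.6},{"fingers":-1,"translation":[0,0,-5],"twist":-9.6},{"fingers":-1,"translation":[0,0,-5],"twist":-9.6},{"fingers":-1,"translation":[0,0,-5],"twist":-9.6},{"fingers":-1,"translation":[0,0,-5],"twist":-9.6},{"fingers":-1,"translation":[0,0,0],"twist":0}], newtons=30)

```text
t: 1.42
eef_pos: [0.1226, -0.5362, 0.243]
orientation: [0.709, 0.705, -0.0, 0.0]
ft_force: [-0.1, 0.2, -0.8]
opening: 0.0855
gripper_force: 0.0
```

```bash
cat > go.py <<'E'
import sys,numpy as np
from rig import manip
from scipy.spatial.transform import Rotation as Ro
s=manip.get_state();R=Ro.from_quat(s['orientation']).as_matrix();p=np.array(s['eef_pos'])
yaw=np.degrees(np.arctan2(R[1,0],R[0,0]))
print('t',s['t'],'p',p.round(4),'yaw',yaw.round(2),'open',s['opening'],'gf',s['gripper_force'],'F',np.round(s['ft_force'],1))
for i in range(1,len(sys.argv)-2,3):
    w=np.array([float(a) for a in sys.argv[i:i+3]]);print('d_tool mm',((w-p)@R*1000).round(1));p=w
E
python3 go.py .493 .123 .23
```

```text
t 1.425 p [ 0.1226 -0.5362  0.243 ] yaw 89.62 open 0.08552255780926693 gf 0.0 F [-0.1  0.2 -0.8]
d_tool mm [661.7 366.1  12.7]
```

Request:
apply_moves(rows=[{"fingers":-1,"translation":[45,25,0],"twist":0},{"fingers":-1,"translation":[45,25,0],"twist":0},{"fingers":-1,"translation":[45,25,0],"twist":0},{"fingers":-1,"translation":[45,25,0],"twist":0},{"fingers":-1,"translation":[45,25,0],"twist":0},{"fingers":-1,"translation":[45,25,0],"twist":0},{"fingers":-1,"translation":[45,25,0],"twist":0},{"fingers":-1,"translation":[45,25,0],"twist":0},{"fingers":-1,"translation":[45,25,0],"twist":0},{"fingers":-1,"translation":[45,25,0],"twist":0}])

```text
t: 2.68
eef_pos: [0.3756, -0.0859, 0.2428]
orientation: [0.711, 0.703, 0.0, 0.0]
ft_force: [-0.4, -0.1, -0.2]
opening: 0.0855
gripper_force: 0.0
```

Request:
apply_moves(rows=[{"fingers":-1,"translation":[45,25,5],"twist":0},{"fingers":-1,"translation":[45,25,5],"twist":0},{"fingers":-1,"translation":[45,25,3],"twist":0},{"fingers":-1,"translation":[45,25,0],"twist":0},{"fingers":-1,"translation":[32,16,0],"twist":0},{"fingers":-1,"translation":[0,0,0],"twist":0},{"fingers":-1,"translation":[0,0,0],"twist":0}])

```text
t: 3.55
eef_pos: [0.492, 0.1234, 0.2295]
orientation: [0.71, 0.704, -0.0, -0.0]
ft_force: [0.4, -0.2, 0.4]
opening: 0.0854
gripper_force: 0.0
```

```bash
python3 go.py .493 .123 .23 .493 .123 .068
```

```text
t 3.55 p [0.492  0.1234 0.2295] yaw 89.55 open 0.08535017853481194 gf 0.0 F [ 0.4 -0.2  0.4]
d_tool mm [-0.4  1.  -0.5]
d_tool mm [0.00e+00 1.00e-01 1.62e+02]
```

Request:
apply_moves(rows=[{"fingers":-1,"translation":[0,1,35],"twist":0},{"fingers":-1,"translation":[0,0,40],"twist":0},{"fingers":-1,"translation":[0,0,40],"twist":0},{"fingers":-1,"translation":[0,0,25],"twist":0},{"fingers":-1,"translation":[0,0,15],"twist":0},{"fingers":-1,"translation":[0,0,8],"twist":0},{"fingers":-1,"translation":[0,0,0],"twist":0},{"fingers":-1,"translation":[0,0,0],"twist":0}])

```text
t: 4.55
eef_pos: [0.4937, 0.1238, 0.0676]
orientation: [0.709, 0.705, 0.001, 0.0]
ft_force: [-0.6, -0.2, -0.5]
opening: 0.0852
gripper_force: 0.0
```

Request:
apply_moves(rows=[{"fingers":0,"translation":[0,0,0],"twist":0},{"fingers":0.2,"translation":[0,0,0],"twist":0},{"fingers":0.4,"translation":[0,0,0],"twist":0},{"fingers":1,"translation":[0,0,0],"twist":0},{"fingers":1,"translation":[0,0,0],"twist":0},{"fingers":1,"translation":[0,0,0],"twist":0},{"fingers":1,"translation":[0,0,0],"twist":0},{"fingers":1,"translation":[0,0,0],"twist":0}], newtons=35)

```text
t: 5.55
eef_pos: [0.495, 0.1239, 0.0688]
orientation: [0.709, 0.705, 0.002, 0.001]
ft_force: [-0.0, -0.8, 17.0]
opening: 0.0288
gripper_force: 28.7
```

```bash
python3 go.py; python3 - <<'E'
from h import *
c,W=cam('side');save('g1.png',c['color'][150:390,180:420],2.5)
E
```

```text
t 5.55 p [0.495  0.1239 0.0688] yaw 89.68 open 0.02877357212810171 gf 28.71704057376519 F [-0.  -0.8 17. ]
```

View pics/g1.png

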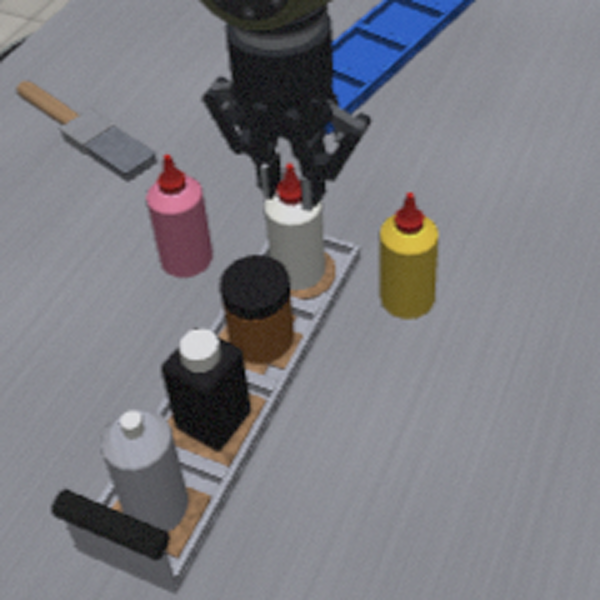

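The view shows the pads too high: they closed to 29 mm on the squeeze's shoulder (pixel 290,190). Open and go lower, with small steps because the palm sits just above the nozzle.

Request:
apply_moves(rows=[{"fingers":0.2,"translation":[0,0,0],"twist":0},{"fingers":-0.1,"translation":[0,0,0],"twist":0},{"fingers":-0.5,"translation":[0,0,0],"twist":0},{"fingers":-0.5,"translation":[0,0,0],"twist":0},{"fingers":-0.5,"translation":[0,0,2],"twist":0},{"fingers":-0.5,"translation":[0,0,2],"twist":0},{"fingers":-0.5,"translation":[0,0,0],"twist":0},{"fingers":-0.5,"translation":[0,0,0],"twist":0}])

```text
t: 6.6
eef_pos: [0.4933, 0.1238, 0.0628]
orientation: [0.709, 0.705, -0.0, -0.0]
ft_force: [-0.3, 0.0, -0.3]
opening: 0.0638
gripper_force: 0.0
```

```bash
python3 go.py .495 .124 .0615; python3 - <<'E'
from h import *
c,W=cam('side');save('g2.png',c['color'][170:290,240:360],5)
p=W[160:290,240:360].reshape(-1,3)
m=(abs(p[:,0]-.495)<.05)&(abs(p[:,1]-.124)<.035)
q=p[m&(p[:,2]<.085)&(p[:,2]>.03)]
from scipy.optimize import least_squares
print(least_squares(lambda v:np.hypot(q[:,0]-v[0],q[:,1]-v[1])-.024,[.495,.124],loss='soft_l1',f_scale=.002).x)
# fingers: points beyond 24mm in x above .06
f=p[m&(abs(p[:,0]-.495)>.027)&(p[:,2]>.03)&(p[:,2]<.2)]
print(np.sort(f[:,2])[:10].round(3))
E
```

```text
t 6.6 p [0.4933 0.1238 0.0628] yaw 89.68 open 0.06379859751937084 gf 0.0 F [-0.3  0.  -0.3]
d_tool mm [0.2 1.7 1.3]
[0.49657948 0.12522989]
[0.098 0.098 0.098 0.099 0.1   0.101 0.101 0.101 0.101 0.101]
```

View pics/g2.png

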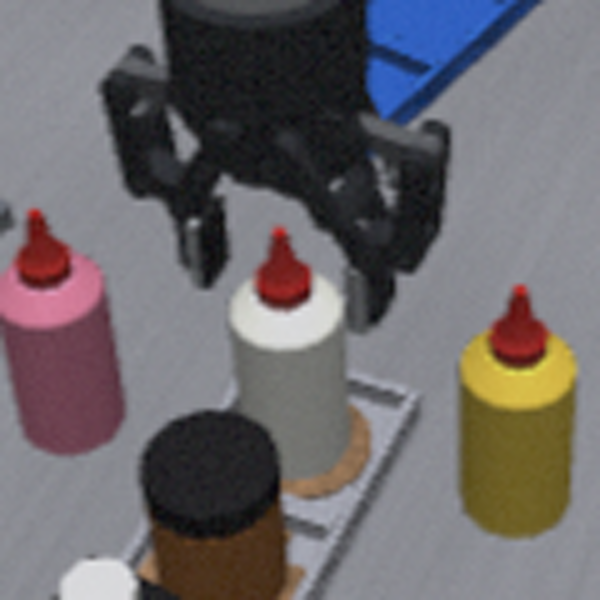

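The view shows the nozzle tip (280,230) clear below the palm (about 290,190), and the fingertips at (205,285) and (370,325) look higher than the TCP reading. I'll check their true height by projection.

```bash
python3 - <<'E'
from h import *
c,W=cam('side')
f=200/np.tan(np.radians(c['fov_y'])/2);K=np.array([[f,0,c['cx']],[0,f,c['cy']],[0,0,1]])
def pr(p):
    u=cv2.projectPoints(np.array([p],float),np.array(c['rvec'],float),np.array(c['tvec'],float),K,None)[0].ravel();return ((u-[240,170]+.5)*5-.5).round()
for z in(.063,.075,.085,.095): print(z,pr((.493+.036,.124,z)),pr((.493-.036,.124,z)))
print('nozzle',pr((.494,.124,.134)),'foot',pr((.494,.124,.009)))
for z in (.134,.14,.15,.16):print('palm near edge',z,pr((.493,.124+.042,z)),pr((.493,.124,z)))
E
```

```text
0.063 [220. 333.] [375. 379.]
0.075 [218. 313.] [374. 359.]
0.085 [216. 296.] [373. 342.]
0.095 [214. 279.] [372. 325.]
nozzle [284. 232.] foot [302. 440.]
palm near edge 0.134 [239. 302.] [286. 232.]
palm near edge 0.14 [238. 291.] [285. 221.]
palm near edge 0.15 [236. 272.] [284. 203.]
palm near edge 0.16 [234. 253.] [282. 184.]
```

The tips stand at z ≈ 0.09 and the palm at ≈ 0.19, so both are about 25 mm higher than the TCP reading suggests. There's room to go 20 mm lower.

Request:
apply_moves(rows=[{"fingers":-0.5,"translation":[0,2,3],"twist":0},{"fingers":-0.5,"translation":[0,0,3],"twist":0},{"fingers":-0.5,"translation":[0,0,3],"twist":0},{"fingers":-0.5,"translation":[0,0,0],"twist":0}])

```text
t: 7.2
eef_pos: [0.4951, 0.1237, 0.0535]
orientation: [0.709, 0.705, -0.0, -0.0]
ft_force: [0.5, 0.3, -0.5]
opening: 0.0639
gripper_force: 0.0
```

Request:
apply_moves(rows=[{"fingers":-0.5,"translation":[0,0,3],"twist":0},{"fingers":-0.5,"translation":[0,0,3],"twist":0},{"fingers":-0.5,"translation":[0,0,0],"twist":0}])

```text
t: 7.58
eef_pos: [0.4951, 0.1238, 0.0475]
orientation: [0.709, 0.705, -0.0, -0.0]
ft_force: [0.2, 0.2, 0.4]
opening: 0.064
gripper_force: 0.0
```

Request:
apply_moves(rows=[{"fingers":-0.5,"translation":[0,0,3],"twist":0},{"fingers":-0.5,"translation":[0,0,2],"twist":0},{"fingers":-0.5,"translation":[0,0,0],"twist":0}])

```text
t: 7.95
eef_pos: [0.4952, 0.1237, 0.0426]
orientation: [0.709, 0.705, -0.0, -0.0]
ft_force: [0.1, 0.1, -0.2]
opening: 0.0644
gripper_force: 0.0
```

Request:
apply_moves(rows=[{"fingers":-0.2,"translation":[0,0,0],"twist":0},{"fingers":0,"translation":[0,0,0],"twist":0},{"fingers":0.2,"translation":[0,0,0],"twist":0},{"fingers":0.4,"translation":[0,0,0],"twist":0},{"fingers":0.6,"translation":[0,0,0],"twist":0},{"fingers":0.6,"translation":[0,0,0],"twist":0},{"fingers":0.6,"translation":[0,0,0],"twist":0}])

```text
t: 8.82
eef_pos: [0.4954, 0.1238, 0.0431]
orientation: [0.709, 0.705, 0.0, 0.0]
ft_force: [-3.1, -0.7, 5.7]
opening: 0.0467
gripper_force: 35.8
```

```bash
python3 go.py; python3 - <<'E'
from h import *
c,W=cam('side');save('g3.png',c['color'][170:290,240:360],4)
E
```

```text
t 8.825 p [0.4954 0.1238 0.0431] yaw 89.68 open 0.04670276448859919 gf 35.763376699760556 F [-3.1 -0.7  5.7]
```

View pics/g3.png

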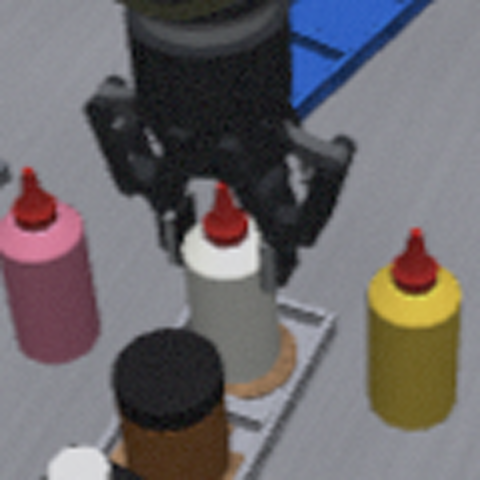

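The pads hold the straight sides at 46.7 mm (crop 180,260 / 275,280). Lift.

Request:
apply_moves(rows=[{"fingers":1,"translation":[0,0,-5],"twist":0},{"fingers":1,"translation":[0,0,-15],"twist":0},{"fingers":1,"translation":[0,0,-25],"twist":0},{"fingers":1,"translation":[0,0,-35],"twist":0},{"fingers":1,"translation":[0,0,-35],"twist":0},{"fingers":1,"translation":[0,0,-30],"twist":0},{"fingers":1,"translation":[0,0,-15],"twist":4},{"fingers":1,"translation":[0,0,-5],"twist":4},{"fingers":1,"translation":[0,0,0],"twist":4.2},{"fingers":1,"translation":[0,0,0],"twist":0}], newtons=45)

```text
t: 10.12
eef_pos: [0.4952, 0.1238, 0.2085]
orientation: [0.78, 0.626, 0.0, 0.0]
ft_force: [1.3, -0.2, -1.4]
opening: 0.0461
gripper_force: 46.5
```

```bash
python3 go.py .5745 -.108 .21 .5745 -.108 .041;python3 - <<'E'
from h import *
c,W=cam('side');save('g4.png',c['color'][90:290,220:380],3)
E
```

```text
t 10.125 p [0.4952 0.1238 0.2085] yaw 77.5 open 0.04609103230905803 gf 46.5077799372375 F [ 1.3 -0.2 -1.4]
d_tool mm [-209.1  127.5   -1.4]
d_tool mm [-0.00e+00 -1.00e-01  1.69e+02]
```

View pics/g4.png

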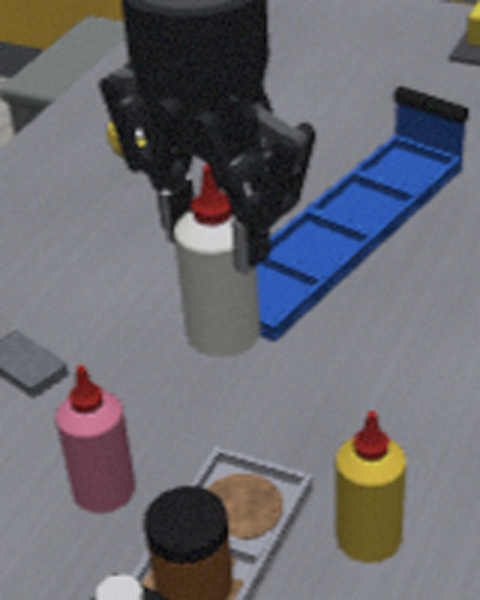

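Squeeze is held upright (220,290), coaster free. Carry it to the blue pocket farthest from the grip.

Request:
apply_moves(rows=[{"fingers":1,"translation":[-10,6,0],"twist":0},{"fingers":1,"translation":[-20,12,0],"twist":0},{"fingers":1,"translation":[-35,21,0],"twist":0},{"fingers":1,"translation":[-40,24,0],"twist":0},{"fingers":1,"translation":[-40,24,0],"twist":0},{"fingers":1,"translation":[-34,21,0],"twist":0},{"fingers":1,"translation":[-20,13,0],"twist":0},{"fingers":1,"translation":[-10,6.5,0],"twist":0},{"fingers":1,"translation":[0,0,0],"twist":0},{"fingers":1,"translation":[0,0,0],"twist":0}])

```text
t: 11.42
eef_pos: [0.5743, -0.1069, 0.2079]
orientation: [0.78, 0.626, 0.0, -0.0]
ft_force: [-0.4, -0.1, -1.5]
opening: 0.0462
gripper_force: 46.5
```

Request:
apply_moves(rows=[{"fingers":1,"translation":[0,0,15],"twist":0},{"fingers":1,"translation":[0,0,30],"twist":0},{"fingers":1,"translation":[0,0,35],"twist":0},{"fingers":1,"translation":[0,0,35],"twist":0},{"fingers":1,"translation":[0,0,15],"twist":0},{"fingers":1,"translation":[0,0,5],"twist":0},{"fingers":1,"translation":[0,0,0],"twist":0}])

```text
t: 12.3
eef_pos: [0.5748, -0.1079, 0.0735]
orientation: [0.78, 0.626, 0.0, 0.0]
ft_force: [0.3, -0.6, -0.6]
opening: 0.0462
gripper_force: 46.6
```

```bash
python3 go.py .5745 -.108 .041;python3 - <<'E'
from h import *
c,W=cam('side');save('g5.png',c['color'][90:210,270:390],5)
c,W=cam('top');save('g5t.png',c['color'][110:230,290:450],4)
E
```

```text
t 12.3 p [ 0.5748 -0.1079  0.0735] yaw 77.49 open 0.0461990847657306 gf 46.62738315761089 F [ 0.3 -0.6 -0.6]
d_tool mm [-0.2 -0.3 32.5]
```

View pics/g5.png

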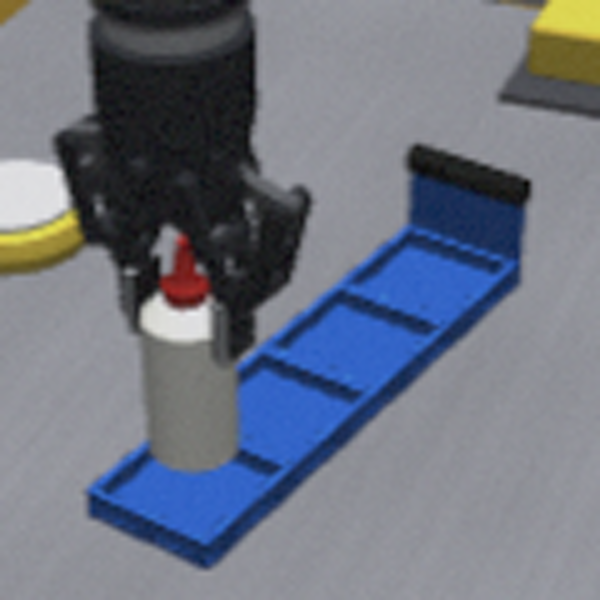

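The bottle hangs upright over the end pocket (190,400), on the side away from the grip. Lower gently.

Request:
apply_moves(rows=[{"fingers":1,"translation":[0,0,12],"twist":0},{"fingers":1,"translation":[0,0,10],"twist":0},{"fingers":1,"translation":[0,0,5],"twist":0},{"fingers":1,"translation":[0,0,3],"twist":0},{"fingers":1,"translation":[0,0,1],"twist":0},{"fingers":1,"translation":[0,0,0],"twist":0},{"fingers":1,"translation":[0,0,0],"twist":0}])

```text
t: 13.28
eef_pos: [0.5746, -0.1079, 0.042]
orientation: [0.78, 0.626, 0.0, 0.0]
ft_force: [-1.0, 0.5, -2.1]
opening: 0.0461
gripper_force: 46.7
```

Request:
apply_moves(rows=[{"fingers":1,"translation":[0,0,1],"twist":0},{"fingers":1,"translation":[0,0,0],"twist":0},{"fingers":1,"translation":[0,0,0],"twist":0}])

```text
t: 13.65
eef_pos: [0.5745, -0.1079, 0.0408]
orientation: [0.78, 0.626, 0.0, -0.0]
ft_force: [-0.8, -1.2, -2.1]
opening: 0.0461
gripper_force: 46.7
```

Request:
apply_moves(rows=[{"fingers":1,"translation":[0,0,1],"twist":0},{"fingers":1,"translation":[0,0,0.5],"twist":0},{"fingers":1,"translation":[0,0,0],"twist":0}])

```text
t: 14.02
eef_pos: [0.5746, -0.1079, 0.0403]
orientation: [0.78, 0.626, 0.0, 0.0]
ft_force: [-4.8, 1.7, 9.9]
opening: 0.0465
gripper_force: 47.7
```

Request:
apply_moves(rows=[{"fingers":0.05,"translation":[0,0,0],"twist":0},{"fingers":-0.05,"translation":[0,0,0],"twist":0},{"fingers":-0.2,"translation":[0,0,0],"twist":0},{"fingers":-0.4,"translation":[0,0,0],"twist":0},{"fingers":-0.5,"translation":[0,0,0],"twist":0},{"fingers":-0.6,"translation":[0,0,0],"twist":0},{"fingers":-0.7,"translation":[0,0,0],"twist":0},{"fingers":-0.7,"translation":[0,0,0],"twist":0}])

```text
t: 15.02
eef_pos: [0.5744, -0.1079, 0.0393]
orientation: [0.78, 0.626, -0.0, -0.0]
ft_force: [-0.1, 0.1, -0.6]
opening: 0.0725
gripper_force: 0.0
```

Request:
apply_moves(rows=[{"fingers":-0.8,"translation":[0,0,-10],"twist":0},{"fingers":-0.9,"translation":[0,0,-20],"twist":0},{"fingers":-0.9,"translation":[0,0,-40],"twist":0},{"fingers":-0.9,"translation":[0,0,-50],"twist":0},{"fingers":-0.9,"translation":[0,0,-50],"twist":0},{"fingers":-0.9,"translation":[0,0,-20],"twist":-4},{"fingers":-0.9,"translation":[0,0,0],"twist":-4},{"fingers":-0.9,"translation":[0,0,0],"twist":-4},{"fingers":-0.9,"translation":[0,0,0],"twist":0}])

```text
t: 16.15
eef_pos: [0.5744, -0.1079, 0.2299]
orientation: [0.71, 0.704, 0.0, 0.0]
ft_force: [0.1, 0.1, 0.7]
opening: 0.0811
gripper_force: 0.0
```

```bash
python3 go.py .4925 .2005 .2285 .4925 .2005 .03;cat > chk.py <<'E'
from h import *
import sys
a=np.radians(-12.5);R=np.array([[np.cos(a),-np.sin(a)],[np.sin(a),np.cos(a)]])
from scipy.optimize import least_squares
def fit(c,W,x0,y0,r,lo,hi,nm):
    p=W.reshape(-1,3);p=p[(np.hypot(p[:,0]-x0,p[:,1]-y0)<r+.012)&(p[:,2]>lo)&(p[:,2]<hi)]
    o=least_squares(lambda v:np.hypot(p[:,0]-v[0],p[:,1]-v[1])-r,[x0,y0],loss='soft_l1',f_scale=.002).x
    print(nm,len(p),o.round(4),'rack',((o-[.5485,-.2255])@R).round(4))
for n in('side','top'):
    c,W=cam(n)
    fit(c,W,.5745,-.108,.024,.025,.08,'sq '+n)
    p=W.reshape(-1,3);p=p[(np.hypot(p[:,0]-.5745,p[:,1]+.108)<.03)];print('top z',np.nanmax(p[:,2]))
E
python3 chk.py
```

```text
t 16.15 p [ 0.5744 -0.1079  0.2299] yaw 89.46 open 0.08108292868741183 gf 0.0 F [0.1 0.1 0.7]
d_tool mm [307.6 -84.8   1.4]
d_tool mm [ 0.000e+00 -1.000e-01  1.985e+02]
sq side 310 [ 0.5763 -0.1064] rack [0.0013 0.1223]
top z 0.4580488214637273
sq top 0 [ 0.5745 -0.108 ] rack [-0.      0.1203]
top z 0.5434034059373081
```

Squeeze stands within 3 mm of its pocket centre. Next the jar.

Request:
apply_moves(rows=[{"fingers":-0.9,"translation":[20,-6,0],"twist":0},{"fingers":-0.9,"translation":[45,-12,0],"twist":0},{"fingers":-0.9,"translation":[50,-14,0],"twist":0},{"fingers":-0.9,"translation":[50,-14,0],"twist":0},{"fingers":-0.9,"translation":[50,-14,0],"twist":0},{"fingers":-0.9,"translation":[48,-13,0],"twist":0},{"fingers":-0.9,"translation":[30,-8,0],"twist":0},{"fingers":-0.9,"translation":[14.6,-3.8,0],"twist":0},{"fingers":-0.9,"translation":[0,0,0],"twist":0},{"fingers":-0.9,"translation":[0,0,0],"twist":0}])

```text
t: 17.5
eef_pos: [0.4926, 0.1996, 0.2293]
orientation: [0.711, 0.704, -0.0, 0.0]
ft_force: [0.2, -0.5, 0.6]
opening: 0.0809
gripper_force: 0.0
```

Request:
apply_moves(rows=[{"fingers":-0.9,"translation":[0,0,30],"twist":0},{"fingers":-0.9,"translation":[0,0,40],"twist":0},{"fingers":-0.9,"translation":[0,0,40],"twist":0},{"fingers":-0.9,"translation":[0,0,40],"twist":0},{"fingers":-0.9,"translation":[0,0,25],"twist":0},{"fingers":-0.9,"translation":[0,0,15],"twist":0},{"fingers":-0.9,"translation":[0,0,10],"twist":0},{"fingers":-0.9,"translation":[0,0,5],"twist":0},{"fingers":-0.9,"translation":[0,0,0],"twist":0},{"fingers":-0.9,"translation":[0,0,0],"twist":0}])

```text
t: 18.75
eef_pos: [0.4928, 0.2006, 0.0249]
orientation: [0.71, 0.704, 0.0, 0.0]
ft_force: [0.2, 0.1, 0.1]
opening: 0.0815
gripper_force: 0.0
```

```bash
python3 go.py .4925 .2005 .016; python3 - <<'E'
from h import *
c,W=cam('side');save('g6.png',c['color'][170:330,220:380],3.5)
E
```

```text
t 18.75 p [0.4928 0.2006 0.0249] yaw 89.48 open 0.0814935714121373 gf 0.0 F [0.2 0.1 0.1]
d_tool mm [-0.1 -0.3  8.9]
```

View pics/g6.png

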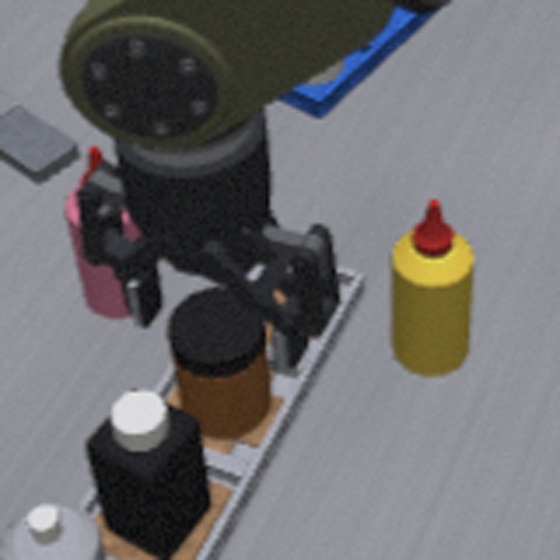

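Fingers straddle the jar (tips 145,325 and 285,370), still high. Down 9 mm more and close.

Request:
apply_moves(rows=[{"fingers":-0.8,"translation":[0,0,5],"twist":0},{"fingers":-0.6,"translation":[0,0,4],"twist":0},{"fingers":-0.4,"translation":[0,0,0],"twist":0},{"fingers":-0.2,"translation":[0,0,0],"twist":0},{"fingers":0,"translation":[0,0,0],"twist":0},{"fingers":0.2,"translation":[0,0,0],"twist":0},{"fingers":0.6,"translation":[0,0,0],"twist":0},{"fingers":1,"translation":[0,0,0],"twist":0},{"fingers":1,"translation":[0,0,0],"twist":0},{"fingers":1,"translation":[0,0,0],"twist":0}], newtons=40)

```text
t: 20.05
eef_pos: [0.4924, 0.2005, 0.0153]
orientation: [0.71, 0.704, -0.0, -0.0]
ft_force: [-1.1, 0.5, 0.2]
opening: 0.0537
gripper_force: 42.3
```

Request:
apply_moves(rows=[{"fingers":1,"translation":[0,0,-5],"twist":0},{"fingers":1,"translation":[0,0,-10],"twist":0},{"fingers":1,"translation":[0,0,-15],"twist":0},{"fingers":1,"translation":[0,0,-10],"twist":0},{"fingers":1,"translation":[0,0,0],"twist":0}])

```text
t: 20.68
eef_pos: [0.4929, 0.2006, 0.0564]
orientation: [0.71, 0.704, 0.001, 0.0]
ft_force: [0.5, -1.0, -3.3]
opening: 0.054
gripper_force: 42.5
```

```bash
python3 go.py; python3 - <<'E'
from h import *
c,W=cam('side');save('g7.png',c['color'][170:330,220:380],3.5)
E
```

```text
t 20.675 p [0.4929 0.2006 0.0564] yaw 89.48 open 0.05403978201048433 gf 42.50255868304521 F [ 0.5 -1.  -3.3]
```

View pics/g7.png

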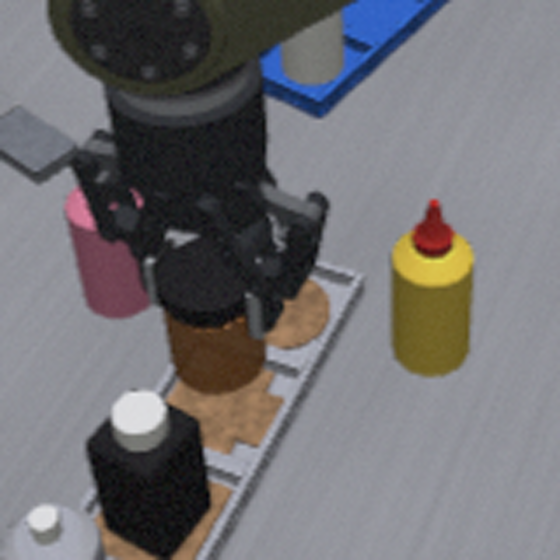

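Jar is held level (215,330). Lift on and carry.

Request:
apply_moves(rows=[{"fingers":1,"translation":[0,0,-15],"twist":0},{"fingers":1,"translation":[0,0,-30],"twist":0},{"fingers":1,"translation":[0,0,-40],"twist":0},{"fingers":1,"translation":[0,0,-40],"twist":0},{"fingers":1,"translation":[0,0,-25],"twist":4},{"fingers":1,"translation":[0,0,-14],"twist":4},{"fingers":1,"translation":[0,0,0],"twist":4},{"fingers":1,"translation":[0,0,0],"twist":0}])

```text
t: 21.72
eef_pos: [0.4923, 0.2004, 0.2198]
orientation: [0.78, 0.626, 0.0, 0.0]
ft_force: [0.0, 0.2, -2.0]
opening: 0.054
gripper_force: 42.8
```

```bash
python3 go.py .5572 -.1864 .22
```

```text
t 21.725 p [0.4923 0.2004 0.2198] yaw 77.51 open 0.05396574987576381 gf 42.768749627284706 F [ 0.   0.2 -2. ]
d_tool mm [-3.636e+02  1.470e+02 -2.000e-01]
```

Request:
apply_moves(rows=[{"fingers":1,"translation":[-15,6,0],"twist":0},{"fingers":1,"translation":[-35,14,0],"twist":0},{"fingers":1,"translation":[-48,20,0],"twist":0},{"fingers":1,"translation":[-52,21,0],"twist":0},{"fingers":1,"translation":[-52,21,0],"twist":0},{"fingers":1,"translation":[-52,21,0],"twist":0},{"fingers":1,"translation":[-48,20,0],"twist":0},{"fingers":1,"translation":[-35,14,0],"twist":0},{"fingers":1,"translation":[-20,8,0],"twist":0},{"fingers":1,"translation":[-6.6,2,0],"twist":0}])

```text
t: 22.98
eef_pos: [0.5569, -0.1872, 0.219]
orientation: [0.78, 0.626, -0.0, -0.0]
ft_force: [0.8, 0.6, -1.8]
opening: 0.0538
gripper_force: 42.8
```

Request:
apply_moves(rows=[{"fingers":1,"translation":[0,0,0],"twist":0},{"fingers":1,"translation":[0,0,15],"twist":0},{"fingers":1,"translation":[0,0,30],"twist":0},{"fingers":1,"translation":[0,0,40],"twist":0},{"fingers":1,"translation":[0,0,40],"twist":0},{"fingers":1,"translation":[0,0,30],"twist":0},{"fingers":1,"translation":[0,0,15],"twist":0},{"fingers":1,"translation":[0,0,5],"twist":0},{"fingers":1,"translation":[0,0,0],"twist":0}])

```text
t: 24.1
eef_pos: [0.5575, -0.1863, 0.0449]
orientation: [0.78, 0.626, 0.0, 0.0]
ft_force: [0.0, 0.5, -2.1]
opening: 0.0539
gripper_force: 42.8
```

```bash
python3 go.py .5572 -.1864 .0135
```

```text
t 24.1 p [ 0.5575 -0.1863  0.0449] yaw 77.5 open 0.053871560748610194 gf 42.77340070344508 F [ 0.   0.5 -2.1]
d_tool mm [-0.2 -0.3 31.4]
```

Request:
apply_moves(rows=[{"fingers":1,"translation":[0,0,12],"twist":0},{"fingers":1,"translation":[0,0,10],"twist":0},{"fingers":1,"translation":[0,0,6],"twist":0},{"fingers":1,"translation":[0,0,3],"twist":0},{"fingers":1,"translation":[0,0,0.5],"twist":0},{"fingers":1,"translation":[0,0,0],"twist":0},{"fingers":1,"translation":[0,0,0],"twist":0}])

```text
t: 24.98
eef_pos: [0.5572, -0.1864, 0.013]
orientation: [0.78, 0.626, 0.0, 0.0]
ft_force: [0.2, 0.2, -2.3]
opening: 0.0541
gripper_force: 42.8
```

Request:
apply_moves(rows=[{"fingers":1,"translation":[0,0,1],"twist":0},{"fingers":1,"translation":[0,0,0],"twist":0}])

```text
t: 25.22
eef_pos: [0.5573, -0.1865, 0.0123]
orientation: [0.78, 0.626, 0.0, 0.0]
ft_force: [-2.9, 1.4, 4.7]
opening: 0.0538
gripper_force: 43.2
```

Contact felt; release and go to the jug (faces at about -9°, so tool yaw 81°).

Request:
apply_moves(rows=[{"fingers":-0.1,"translation":[0,0,0],"twist":0},{"fingers":-0.25,"translation":[0,0,0],"twist":0},{"fingers":-0.4,"translation":[0,0,0],"twist":0},{"fingers":-0.6,"translation":[0,0,0],"twist":0},{"fingers":-0.8,"translation":[0,0,0],"twist":0},{"fingers":-0.9,"translation":[0,0,0],"twist":0},{"fingers":-0.9,"translation":[0,0,0],"twist":0}])

```text
t: 26.1
eef_pos: [0.5571, -0.1864, 0.0118]
orientation: [0.78, 0.626, 0.0, 0.0]
ft_force: [-0.2, 0.0, 0.6]
opening: 0.0812
gripper_force: 0.0
```

Request:
apply_moves(rows=[{"fingers":-0.9,"translation":[0,0,-10],"twist":0},{"fingers":-0.9,"translation":[0,0,-20],"twist":0},{"fingers":-0.9,"translation":[0,0,-40],"twist":0},{"fingers":-0.9,"translation":[0,0,-50],"twist":0},{"fingers":-0.9,"translation":[0,0,-50],"twist":0},{"fingers":-0.9,"translation":[0,0,-40],"twist":-3.5},{"fingers":-0.9,"translation":[0,0,-10],"twist":0},{"fingers":-0.9,"translation":[0,0,0],"twist":0}])

```text
t: 27.1
eef_pos: [0.5571, -0.1863, 0.2319]
orientation: [0.761, 0.649, 0.0, 0.0]
ft_force: [-0.4, 0.1, -0.3]
opening: 0.081
gripper_force: 0.0
```

```bash
python3 go.py .4905 .285 .232; cat >> chk.py <<'E'
    fit(c,W,.557,-.186,.027,.025,.058,'jar '+n)
E
python3 chk.py
```

```text
t 27.1 p [ 0.5571 -0.1863  0.2319] yaw 80.94 open 0.08102693731006892 gf 0.0 F [-0.4  0.1 -0.3]
d_tool mm [ 4.550e+02 -1.399e+02 -2.000e-01]
sq side 314 [ 0.576  -0.1062] rack [0.001  0.1224]
top z 0.13201121861514645
jar side 185 [ 0.5587 -0.1837] rack [0.0009 0.043 ]
sq top 74 [ 0.5747 -0.1076] rack [1.000e-04 1.208e-01]
top z 0.5496468444315001
jar top 0 [ 0.557 -0.186] rack [-0.0003  0.0404]
```

Request:
apply_moves(rows=[{"fingers":-0.9,"translation":[20,-6,0],"twist":0},{"fingers":-0.9,"translation":[45,-14,0],"twist":0},{"fingers":-0.9,"translation":[55,-17,0],"twist":0},{"fingers":-0.9,"translation":[55,-17,0],"twist":0},{"fingers":-0.9,"translation":[55,-17,0],"twist":0},{"fingers":-0.9,"translation":[55,-17,0],"twist":0},{"fingers":-0.9,"translation":[55,-17,0],"twist":0},{"fingers":-0.9,"translation":[55,-17,0],"twist":0},{"fingers":-0.9,"translation":[40,-12,0],"twist":0},{"fingers":-0.9,"translation":[20,-6,0],"twist":0}])

```text
t: 28.45
eef_pos: [0.4887, 0.2872, 0.231]
orientation: [0.76, 0.65, -0.001, -0.0]
ft_force: [0.3, -0.0, 0.6]
opening: 0.0812
gripper_force: 0.0
```

Request:
apply_moves(rows=[{"fingers":-0.9,"translation":[0,0,0],"twist":0},{"fingers":-0.9,"translation":[0,0,30],"twist":0},{"fingers":-0.9,"translation":[0,0,40],"twist":0},{"fingers":-0.9,"translation":[0,0,40],"twist":0},{"fingers":-0.9,"translation":[0,0,40],"twist":0},{"fingers":-0.9,"translation":[0,0,20],"twist":0},{"fingers":-0.9,"translation":[0,0,10],"twist":0},{"fingers":-0.9,"translation":[0,0,0],"twist":0},{"fingers":-0.9,"translation":[0,0,0],"twist":0}])

```text
t: 29.58
eef_pos: [0.4907, 0.285, 0.0528]
orientation: [0.761, 0.649, 0.001, 0.0]
ft_force: [-0.4, 0.2, -0.2]
opening: 0.0809
gripper_force: 0.0
```

```bash
python3 go.py .4905 .285 .031; python3 - <<'E'
from h import *
c,W=cam('side');save('g8.png',c['color'][190:370,190:350],3.3)
E
```

```text
t 29.575 p [0.4907 0.285  0.0528] yaw 80.96 open 0.08094234901019187 gf 0.0 F [-0.4  0.2 -0.2]
d_tool mm [-0.  -0.3 21.8]
```

View pics/g8.png

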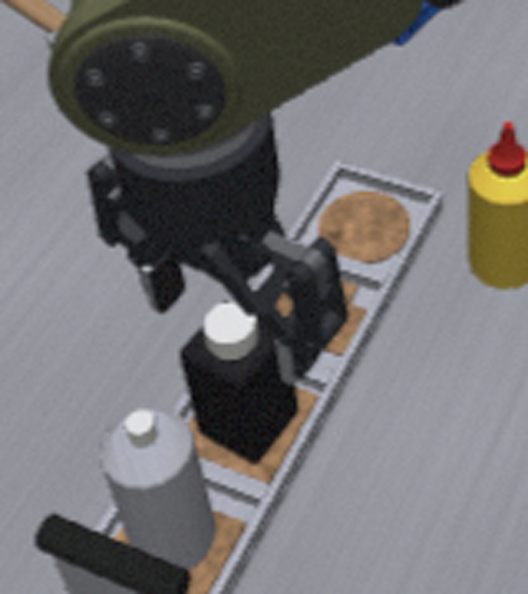

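The fingers straddle the jug (240,390), cap clear of the palm. Down 20 mm and close.

Request:
apply_moves(rows=[{"fingers":-0.9,"translation":[0,0,8],"twist":0},{"fingers":-0.8,"translation":[0,0,8],"twist":0},{"fingers":-0.6,"translation":[0,0,4],"twist":0},{"fingers":-0.3,"translation":[0,0,0],"twist":0},{"fingers":0,"translation":[0,0,0],"twist":0},{"fingers":0.2,"translation":[0,0,0],"twist":0},{"fingers":0.4,"translation":[0,0,0],"twist":0},{"fingers":1,"translation":[0,0,0],"twist":0},{"fingers":1,"translation":[0,0,0],"twist":0},{"fingers":1,"translation":[0,0,0],"twist":0}])

```text
t: 30.88
eef_pos: [0.4903, 0.285, 0.032]
orientation: [0.761, 0.649, 0.0, 0.0]
ft_force: [0.3, -0.9, 4.8]
opening: 0.0433
gripper_force: 42.0
```

Request:
apply_moves(rows=[{"fingers":1,"translation":[0,0,-5],"twist":0},{"fingers":1,"translation":[0,0,-10],"twist":0},{"fingers":1,"translation":[0,0,-20],"twist":0},{"fingers":1,"translation":[0,0,-35],"twist":0},{"fingers":1,"translation":[0,0,-40],"twist":0},{"fingers":1,"translation":[0,0,-40],"twist":0},{"fingers":1,"translation":[0,0,-30],"twist":0},{"fingers":1,"translation":[0,0,-10],"twist":3.5},{"fingers":1,"translation":[0,0,0],"twist":0}])

```text
t: 32.0
eef_pos: [0.4903, 0.285, 0.2228]
orientation: [0.78, 0.626, 0.001, 0.0]
ft_force: [-0.3, -0.3, -2.6]
opening: 0.0434
gripper_force: 41.4
```

```bash
python3 go.py .5398 -.2646 .225; python3 - <<'E'
from h import *
c,W=cam('side');save('g9.png',c['color'][80:370,170:390],2)
E
```

```text
t 32.0 p [0.4903 0.285  0.2228] yaw 77.5 open 0.043394873656406846 gf 41.37544512748718 F [-0.3 -0.3 -2.6]
d_tool mm [-525.8  167.3   -2.5]
```

View pics/g9.png

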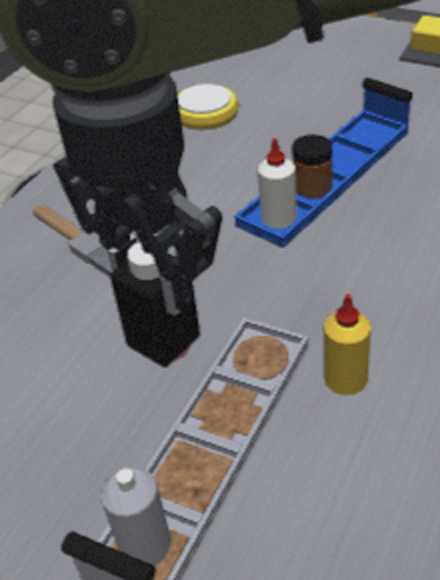

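Jug is held upright (155,310); squeeze and jar stand in the blue rack. Carry to the third blue pocket from the near end.

Request:
apply_moves(rows=[{"fingers":1,"translation":[-20,6.5,0],"twist":0},{"fingers":1,"translation":[-40,12.5,0],"twist":0},{"fingers":1,"translation":[-52,16.5,0],"twist":0},{"fingers":1,"translation":[-52,16.5,0],"twist":0},{"fingers":1,"translation":[-52,16.5,0],"twist":0},{"fingers":1,"translation":[-52,16.5,0],"twist":0},{"fingers":1,"translation":[-52,16.5,0],"twist":0},{"fingers":1,"translation":[-52,16.5,0],"twist":0},{"fingers":1,"translation":[-52,16.5,0],"twist":0},{"fingers":1,"translation":[-52,16.5,0],"twist":0}])

```text
t: 33.3
eef_pos: [0.5334, -0.2149, 0.2212]
orientation: [0.78, 0.626, -0.0, -0.0]
ft_force: [1.0, 0.7, -1.8]
opening: 0.0434
gripper_force: 41.4
```

Request:
apply_moves(rows=[{"fingers":1,"translation":[-35,11,0],"twist":0},{"fingers":1,"translation":[-15,5,0],"twist":0},{"fingers":1,"translation":[0,0,0],"twist":0},{"fingers":1,"translation":[0,0,15],"twist":0},{"fingers":1,"translation":[0,0,30],"twist":0},{"fingers":1,"translation":[0,0,40],"twist":0},{"fingers":1,"translation":[0,0,40],"twist":0},{"fingers":1,"translation":[0,0,25],"twist":0},{"fingers":1,"translation":[0,0,10],"twist":0},{"fingers":1,"translation":[0,0,0],"twist":0}])

```text
t: 34.55
eef_pos: [0.5392, -0.2641, 0.0616]
orientation: [0.78, 0.626, -0.0, -0.0]
ft_force: [0.3, -0.4, -2.7]
opening: 0.0432
gripper_force: 41.2
```

```bash
python3 go.py .5398 -.2646 .030
```

```text
t 34.55 p [ 0.5392 -0.2641  0.0616] yaw 77.53 open 0.04319051278197355 gf 41.22215688228607 F [ 0.3 -0.4 -2.7]
d_tool mm [-0.4  0.8 31.6]
```

Request:
apply_moves(rows=[{"fingers":1,"translation":[0,0.5,12],"twist":0},{"fingers":1,"translation":[0,0,10],"twist":0},{"fingers":1,"translation":[0,0,6],"twist":0},{"fingers":1,"translation":[0,0,3],"twist":0},{"fingers":1,"translation":[0,0,0.5],"twist":0},{"fingers":1,"translation":[0,0,0],"twist":0},{"fingers":1,"translation":[0,0,0],"twist":0}])

```text
t: 35.42
eef_pos: [0.5398, -0.2649, 0.0305]
orientation: [0.78, 0.626, 0.0, 0.0]
ft_force: [0.2, 0.6, -2.5]
opening: 0.0436
gripper_force: 41.3
```

Request:
apply_moves(rows=[{"fingers":1,"translation":[0,0,1],"twist":0},{"fingers":1,"translation":[0,0,0],"twist":0}])

```text
t: 35.67
eef_pos: [0.5396, -0.2648, 0.0292]
orientation: [0.78, 0.626, -0.0, -0.0]
ft_force: [-0.7, 0.1, -2.7]
opening: 0.0429
gripper_force: 41.3
```

Request:
apply_moves(rows=[{"fingers":1,"translation":[0,0,1],"twist":0},{"fingers":1,"translation":[0,0,0.5],"twist":0},{"fingers":1,"translation":[0,0,0],"twist":0}])

```text
t: 36.05
eef_pos: [0.5398, -0.2649, 0.0289]
orientation: [0.78, 0.626, 0.0, 0.0]
ft_force: [-5.6, 3.4, 10.7]
opening: 0.0435
gripper_force: 42.8
```

Request:
apply_moves(rows=[{"fingers":0.1,"translation":[0,0,0],"twist":0},{"fingers":0,"translation":[0,0,0],"twist":0},{"fingers":-0.2,"translation":[0,0,0],"twist":0},{"fingers":-0.4,"translation":[0,0,0],"twist":0},{"fingers":-0.6,"translation":[0,0,0],"twist":0},{"fingers":-0.8,"translation":[0,0,0],"twist":0},{"fingers":-0.9,"translation":[0,0,0],"twist":0}])

```text
t: 36.92
eef_pos: [0.5397, -0.2649, 0.0277]
orientation: [0.78, 0.626, -0.0, -0.0]
ft_force: [0.1, 0.2, 0.3]
opening: 0.081
gripper_force: 0.0
```

Request:
apply_moves(rows=[{"fingers":-0.9,"translation":[0,0,-10],"twist":0},{"fingers":-0.9,"translation":[0,0,-20],"twist":0},{"fingers":-0.9,"translation":[0,0,-40],"twist":0},{"fingers":-0.9,"translation":[0,0,-50],"twist":0},{"fingers":-0.9,"translation":[0,0,-50],"twist":0},{"fingers":-0.9,"translation":[0,0,-30],"twist":-4},{"fingers":-0.9,"translation":[0,0,-5],"twist":-4},{"fingers":-0.9,"translation":[0,0,0],"twist":-4},{"fingers":-0.9,"translation":[0,0,0],"twist":0}])

```text
t: 38.05
eef_pos: [0.5396, -0.2648, 0.2342]
orientation: [0.71, 0.704, 0.0, 0.001]
ft_force: [-0.0, -0.8, -0.6]
opening: 0.0812
gripper_force: 0.0
```

```bash
python3 go.py .4945 .3625 .232
```

```text
t 38.05 p [ 0.5396 -0.2648  0.2342] yaw 89.46 open 0.08115839050608856 gf 0.0 F [-0.  -0.8 -0.6]
d_tool mm [626.8 -51.1   1.7]
```

Request:
apply_moves(rows=[{"fingers":-0.9,"translation":[20,-1.6,0],"twist":0},{"fingers":-0.9,"translation":[40,-3.3,0],"twist":0},{"fingers":-0.9,"translation":[55,-4.5,0],"twist":0},{"fingers":-0.9,"translation":[55,-4.5,0],"twist":0},{"fingers":-0.9,"translation":[55,-4.5,0],"twist":0},{"fingers":-0.9,"translation":[55,-4.5,0],"twist":0},{"fingers":-0.9,"translation":[55,-4.5,0],"twist":0},{"fingers":-0.9,"translation":[55,-4.5,0],"twist":0},{"fingers":-0.9,"translation":[55,-4.5,0],"twist":0},{"fingers":-0.9,"translation":[55,-4.5,0],"twist":0}])

```text
t: 39.3
eef_pos: [0.5021, 0.2379, 0.2333]
orientation: [0.711, 0.704, 0.0, 0.0]
ft_force: [1.7, 0.0, -0.3]
opening: 0.0811
gripper_force: 0.0
```

Request:
apply_moves(rows=[{"fingers":-0.9,"translation":[55,-4.5,0],"twist":0},{"fingers":-0.9,"translation":[50,-4,0],"twist":0},{"fingers":-0.9,"translation":[22,-1.7,0],"twist":0},{"fingers":-0.9,"translation":[0,0,0],"twist":0},{"fingers":-0.9,"translation":[0,0,30],"twist":0},{"fingers":-0.9,"translation":[0,0,40],"twist":0},{"fingers":-0.9,"translation":[0,0,40],"twist":0},{"fingers":-0.9,"translation":[0,0,40],"twist":0},{"fingers":-0.9,"translation":[0,0,15],"twist":0},{"fingers":-0.9,"translation":[0,0,0],"twist":0}])

```text
t: 40.55
eef_pos: [0.4944, 0.362, 0.0681]
orientation: [0.711, 0.704, -0.0, -0.0]
ft_force: [0.3, -0.1, 0.7]
opening: 0.0808
gripper_force: 0.0
```

```bash
python3 go.py .4945 .3625 .037; python3 - <<'E'
from h import *
c,W=cam('side');save('g10.png',c['color'][210:400,150:330],3)
E
```

```text
t 40.55 p [0.4944 0.362  0.0681] yaw 89.43 open 0.08080113929309031 gf 0.0 F [ 0.3 -0.1  0.7]
d_tool mm [ 0.5  0.1 31.1]
```

View pics/g10.png

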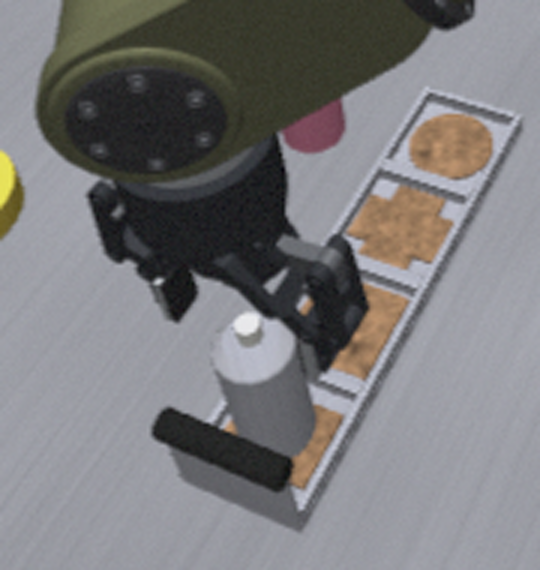

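Fingers straddle the can (265,390), clear of the grip roll. Down 31 mm and close.

Request:
apply_moves(rows=[{"fingers":-0.9,"translation":[0.5,0,10],"twist":0},{"fingers":-0.8,"translation":[0,0,12],"twist":0},{"fingers":-0.6,"translation":[0,0,8],"twist":0},{"fingers":-0.3,"translation":[0,0,2],"twist":0},{"fingers":0,"translation":[0,0,0],"twist":0},{"fingers":0.2,"translation":[0,0,0],"twist":0},{"fingers":0.4,"translation":[0,0,0],"twist":0},{"fingers":1,"translation":[0,0,0],"twist":0},{"fingers":1,"translation":[0,0,0],"twist":0},{"fingers":1,"translation":[0,0,0],"twist":0}])

```text
t: 41.85
eef_pos: [0.4943, 0.3631, 0.0358]
orientation: [0.71, 0.704, 0.0, -0.0]
ft_force: [0.4, -0.2, -0.9]
opening: 0.0451
gripper_force: 41.0
```

Request:
apply_moves(rows=[{"fingers":1,"translation":[0,0,-5],"twist":0},{"fingers":1,"translation":[0,0,-10],"twist":0},{"fingers":1,"translation":[0,0,-20],"twist":0},{"fingers":1,"translation":[0,0,-35],"twist":0},{"fingers":1,"translation":[0,0,-40],"twist":0},{"fingers":1,"translation":[0,0,-40],"twist":0},{"fingers":1,"translation":[0,0,-30],"twist":4},{"fingers":1,"translation":[0,0,-10],"twist":4},{"fingers":1,"translation":[0,0,0],"twist":4},{"fingers":1,"translation":[0,0,0],"twist":0}])

```text
t: 43.1
eef_pos: [0.4943, 0.3631, 0.2272]
orientation: [0.78, 0.626, 0.001, 0.0]
ft_force: [-0.5, -0.1, -2.3]
opening: 0.0449
gripper_force: 41.2
```

```bash
python3 go.py .5225 -.3427 .227;  python3 - <<'E'
from h import *
c,W=cam('side')
p=W.reshape(-1,3);p=p[(np.hypot(p[:,0]-.4945,p[:,1]-.362)<.03)&(p[:,2]>.15)&(p[:,2]<.30)]
for lo in(.17,.19,.21,.23,.25,.27):
    q=p[(p[:,2]>=lo)&(p[:,2]<lo+.02)];print(lo,len(q),q.mean(0) if len(q) else'')
print('low',np.percentile(p[:,2],[0,1,5]))
E
```

```text
t 43.1 p [0.4943 0.3631 0.2272] yaw 77.5 open 0.04487425212520253 gf 41.22951802244643 F [-0.5 -0.1 -2.3]
d_tool mm [-6.829e+02  1.803e+02 -3.000e-01]
0.17 0 
0.19 95 [0.48316004 0.37649147 0.20597405]
0.21 307 [0.48297132 0.37595047 0.22001587]
0.23 304 [0.4831601  0.37675814 0.24012014]
0.25 201 [0.48806309 0.38284742 0.26042529]
0.27 272 [0.49047385 0.38143002 0.28109296]
low [0.20110735 0.20309153 0.20882551]
```

Request:
apply_moves(rows=[{"fingers":1,"translation":[-20,5.3,0],"twist":0},{"fingers":1,"translation":[-40,10.5,0],"twist":0},{"fingers":1,"translation":[-52,13.7,0],"twist":0},{"fingers":1,"translation":[-52,13.7,0],"twist":0},{"fingers":1,"translation":[-52,13.7,0],"twist":0},{"fingers":1,"translation":[-52,13.7,0],"twist":0},{"fingers":1,"translation":[-52,13.7,0],"twist":0},{"fingers":1,"translation":[-52,13.7,0],"twist":0},{"fingers":1,"translation":[-52,13.7,0],"twist":0},{"fingers":1,"translation":[-52,13.7,0],"twist":0}])

```text
t: 44.4
eef_pos: [0.5126, -0.1312, 0.2261]
orientation: [0.78, 0.626, 0.0, 0.0]
ft_force: [1.0, -0.5, -2.3]
opening: 0.0449
gripper_force: 41.2
```

Request:
apply_moves(rows=[{"fingers":1,"translation":[-52,13.7,0],"twist":0},{"fingers":1,"translation":[-52,13.7,0],"twist":0},{"fingers":1,"translation":[-52,13.7,0],"twist":0},{"fingers":1,"translation":[-36,9.5,0],"twist":0},{"fingers":1,"translation":[-15,4,0],"twist":0},{"fingers":1,"translation":[0,0,0],"twist":0},{"fingers":1,"translation":[0,0,20],"twist":0},{"fingers":1,"translation":[0,0,40],"twist":0},{"fingers":1,"translation":[0,0,40],"twist":0},{"fingers":1,"translation":[0,0,20],"twist":0}])

```text
t: 45.65
eef_pos: [0.5214, -0.3407, 0.1039]
orientation: [0.779, 0.626, -0.0, -0.001]
ft_force: [-0.1, 0.1, -1.0]
opening: 0.045
gripper_force: 41.3
```

```bash
python3 go.py .5225 -.3427 .034
```

```text
t 45.65 p [ 0.5214 -0.3407  0.1039] yaw 77.58 open 0.04504909531543676 gf 41.259382595453644 F [-0.1  0.1 -1. ]
d_tool mm [-1.9  1.6 69.9]
```

Request:
apply_moves(rows=[{"fingers":1,"translation":[-1,0.5,20],"twist":0},{"fingers":1,"translation":[0,0,20],"twist":0},{"fingers":1,"translation":[0,0,15],"twist":0},{"fingers":1,"translation":[0,0,8],"twist":0},{"fingers":1,"translation":[0,0,3],"twist":0},{"fingers":1,"translation":[0,0,0],"twist":0},{"fingers":1,"translation":[0,0,0],"twist":0}])

```text
t: 46.52
eef_pos: [0.5225, -0.344, 0.0404]
orientation: [0.78, 0.626, 0.0, 0.0]
ft_force: [0.0, -0.2, -0.9]
opening: 0.0446
gripper_force: 41.3
```

```bash
python3 go.py .5225 -.3427 .0335
```

```text
t 46.525 p [ 0.5225 -0.344   0.0404] yaw 77.48 open 0.04464797507168376 gf 41.26231191694387 F [ 0.  -0.2 -0.9]
d_tool mm [ 1.3 -0.2  6.9]
```

Request:
apply_moves(rows=[{"fingers":1,"translation":[1,0,4],"twist":0},{"fingers":1,"translation":[0,0,2],"twist":0},{"fingers":1,"translation":[0,0,1],"twist":0},{"fingers":1,"translation":[0,0,0],"twist":0},{"fingers":1,"translation":[0,0,0],"twist":0}])

```text
t: 47.15
eef_pos: [0.5224, -0.3428, 0.0328]
orientation: [0.78, 0.626, 0.0, 0.0]
ft_force: [-0.8, -0.8, -2.3]
opening: 0.0448
gripper_force: 41.2
```

Request:
apply_moves(rows=[{"fingers":1,"translation":[0,0,1],"twist":0},{"fingers":1,"translation":[0,0,0],"twist":0}])

```text
t: 47.4
eef_pos: [0.5226, -0.3429, 0.0326]
orientation: [0.78, 0.626, 0.0, 0.0]
ft_force: [-1.9, 0.3, 6.0]
opening: 0.045
gripper_force: 41.8
```

Contact; release, rise and back off to check.

Request:
apply_moves(rows=[{"fingers":0.1,"translation":[0,0,0],"twist":0},{"fingers":0,"translation":[0,0,0],"twist":0},{"fingers":-0.2,"translation":[0,0,0],"twist":0},{"fingers":-0.4,"translation":[0,0,0],"twist":0},{"fingers":-0.6,"translation":[0,0,0],"twist":0},{"fingers":-0.8,"translation":[0,0,0],"twist":0},{"fingers":-0.9,"translation":[0,0,0],"twist":0}])

```text
t: 48.28
eef_pos: [0.5224, -0.3428, 0.0317]
orientation: [0.78, 0.626, -0.0, -0.0]
ft_force: [0.7, -0.3, 0.7]
opening: 0.0814
gripper_force: 0.0
```

Request:
apply_moves(rows=[{"fingers":-0.9,"translation":[0,0,-10],"twist":0},{"fingers":-0.9,"translation":[0,0,-20],"twist":0},{"fingers":-0.9,"translation":[0,0,-40],"twist":0},{"fingers":-0.9,"translation":[0,0,-50],"twist":0},{"fingers":-0.9,"translation":[0,0,-50],"twist":0},{"fingers":-0.9,"translation":[0,0,-40],"twist":0},{"fingers":-0.9,"translation":[0,-40,0],"twist":0},{"fingers":-0.9,"translation":[0,-40,0],"twist":0},{"fingers":-0.9,"translation":[0,-40,0],"twist":0},{"fingers":-0.9,"translation":[0,-20,0],"twist":0}])

```text
t: 49.52
eef_pos: [0.3843, -0.3121, 0.2437]
orientation: [0.78, 0.626, 0.0, 0.001]
ft_force: [1.0, -0.1, 0.5]
opening: 0.0812
gripper_force: 0.0
```

```bash
cat >> chk.py <<'E'
    fit(c,W,.5225,-.343,.023,.025,.09,'can '+n)
    if n=='side': save('end.png',c['color'][70:200,260:390],4)
    p=W.reshape(-1,3);p=p[(np.hypot(p[:,0]-.54,p[:,1]+.265)<.035)&(abs(p[:,2]-.086)<.008)]
    if len(p)>5:print('jug',n,len(p),cv2.minAreaRect((p[:,:2]*1000).astype(np.float32)),((p[:,:2].mean(0)-[.5485,-.2255])@R).round(3))
E
python3 go.py;python3 chk.py
```

```text
t 49.525 p [ 0.3843 -0.3121  0.2437] yaw 77.45 open 0.08115714084511248 gf 0.0 F [ 1.  -0.1  0.5]
sq side 313 [ 0.5763 -0.1061] rack [0.0013 0.1226]
top z 0.132928452797078
jar side 190 [ 0.5593 -0.1837] rack [0.0014 0.0432]
can side 288 [ 0.5244 -0.3433] rack [ 0.002  -0.1202]
jug side 132 ((541.5485229492188, -258.25408935546875), (45.41666030883789, 43.14747619628906), 78.17227172851562) [-0.004 -0.028]
sq top 75 [ 0.5747 -0.1078] rack [1.000e-04 1.206e-01]
top z 0.1307729495449504
jar top 52 [ 0.5572 -0.1852] rack [-0.0002  0.0412]
can top 156 [ 0.5227 -0.3454] rack [ 0.0008 -0.1226]
jug top 205 ((539.9887084960938, -263.9201965332031), (44.574310302734375, 44.12255859375), 79.07447052001953) [-0.003 -0.038]
```

View pics/end.png

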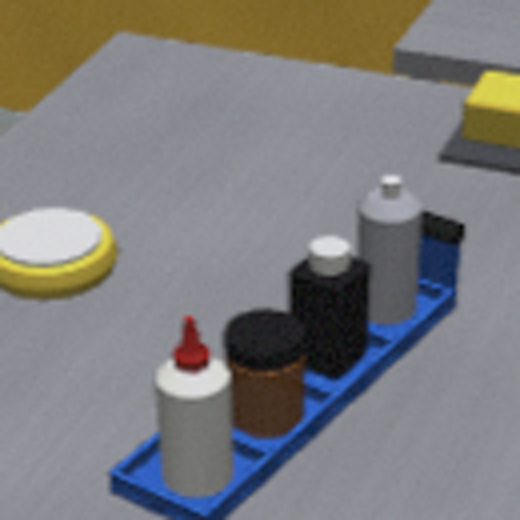

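All four stand upright in the blue rack, in the order from the grip: can (388,255), jug (330,310), jar (265,375), squeeze (193,425). All are within about 3 mm of their pocket centres.

```bash
python3 -c "
from rig import manip
print(manip.close_job())"
```

```text
the job is handed in; nothing more can be done
None
```

All four products stand upright in the blue rack in the right order from the grip (can, jug, jar, squeeze), about 3 mm or less from their pocket centres, and the job was handed in at about 50 s; no verdict came back.

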